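# Fire the bench impact tester at a plastic sample

### The job

Test the white sample block on the bench impact tester. With the striker still at rest, slide the block along the bed until it sits square against the back fence, between the striker's nose and the gauge plunger, and let go of it; then draw the striker back by its tab until the sear catches and holds it by itself; then, with your hand off the striker and the sample, press the sear's thumb pad down to fire, so that the blow, not your hand, drives the gauge plunger in. Let the pad come back up, leave the sample on the bed, and do not disturb the other things on the bench.

Things in the scene. Friction and masses are not known exactly. Their poses are not given: they have to be found in the camera images.
- tester: Grey impact tester with steel parts, 480 mm long, fixed to the bench, at a new place and yaw each time. Origin at bench height under the striking place; z up; y along the striker's line (draws back to +y, strikes to -y); x from the bed's open feed side (robot's side, -x) to the back fence (+x). 'Tester' numbers are mm in this frame. Spring barrel and rear guide: y 185 to 285, top z 78.
- strike_place (a point): Where the centre of the sample's underside must come: tester x 0, y 0, z 40, on the flat bed (x -115 to 23, y -92 to 42). The back fence's face is at x 17, top z 60. Here the sample has 8 mm to the nose (its +y side) and 10 to 16 mm to the plunger (-y side); anywhere between them will do.
- front_guide (a point): Middle of the top of the block that guides the striker, next to the bed: tester x -22 to 22, y 42 to 53, top z 76.
- gauge_body (a point): Middle of the top of the gauge housing: tester x -28 to 28, y -182 to -112, top z 86, scale on top.
- sample: Plain white plastic test block, 34 (its x) by 36 (its y) by 40 mm high, 60 g, loose on the bed near its open feed side; origin at the centre of its underside, z up. It starts turned by up to about 20 degrees relative to the tester.
- striker: The moving steel striker: a 16 mm rod along the tester's y at z 60 (nose at y 26 at rest), with a conical collar and an upright flat draw tab. Origin coincides with the tester's origin when at rest and shifts along +y with the draw.
- draw_tab (a point): Middle of the top edge of the striker's draw tab, an upright steel plate 34 mm wide (tester x), 10 mm thick (tester y), 46 mm tall, top at z 124, lower edge at z 78; at rest at tester x 0, y 108. Push its flat -y face towards +y, or pinch its thickness. Above the guide block (z 76) nothing stands beside it. It moves with the striker.
- nose (a point): Centre of the striker's flat nose face (16 mm across): tester x 0, y 26, z 60 at rest; moves with the striker.
- sear_pad (a point): Centre of the top face of the sear lever's square thumb pad, 28 by 28 mm, top at tester x -75, y 145, z 66 when up. The lever is hinged at x 45 and its tooth lies under the striker rod; pressing the pad down about 15 mm (3 to 5 N) withdraws the tooth; it stops at 24 mm down and springs back up when let go.
- draw (a joint): Striker position, m along tester +y: 0 at rest, sprung to 0 (200 N/m, about 12 N at the catch; riding over the sear tooth adds up to about 6 N). Draw it past 0.060 for the sear to snap up in front of its collar; hard stop 0.068. Let go, it stays at about 0.060. Fired, it swings to -0.034 at most and settles within a few mm of 0.
- sear_turn (a joint): Sear lever angle, rad: 0 with the pad up, 0.2 fully pressed; sprung to 0. It dips and comes back while the striker's collar passes over it.
- plunger (a joint): Gauge plunger position, m towards the tester's -y: 0 fully out, 0.042 fully in; it starts between 0 and 0.006 and stays wherever it is left (friction about 2 N).
- gauge: The gauge's plunger: 26 mm steel disc on a 12 mm spindle, on the tester's y line at z 60.
- gauge_tip (a point): Centre of the plunger disc's face that looks to the sample; tester x 0, y -28 minus the plunger position, z 60.
- old_stub: Bystander: grey plastic cylinder 24 mm across, 22 high, on the bed's near right corner. Origin under its centre.
- weigh_dish: Bystander: small glass dish 54 mm across, 16 high, on the bench between the bed and the thumb pad. Origin under its centre.
- flask: Bystander: conical glass flask, 84 mm base, 118 high. Origin under its centre.
- beaker: Bystander: white plastic beaker, 72 mm across, 75 high. Origin under its centre.
- reagent_jar: Bystander: white jar with black cap, 64 mm across, 100 high. Origin under its centre.
- wash_bottle: Bystander: clear bottle with yellow label, 68 mm across, 150 high. Origin under its centre.
- spatula: Bystander: thin steel lab spatula 150 mm long, 14 wide, lying on the bench at the left. Origin under its middle.
Not all that is in view belongs to the job. Leave any black or red look-alike of the sample alone.

How it is judged:
On the way, in this order (a step that is already met when the one before it is completed fails the run):
1. the sample sits square against the back fence in the striking place, let go, with the striker at rest and the gauge untouched (x of sample in the frame of tester above -0.004 m and y of sample in the frame of tester between -0.017 and 0.0085 m and angle between the x axis of sample and the x axis of tester, either way round below 0.12 rad and angle between sample's own z axis and vertical below 0.1 rad and contact force between each of the fingers, the arm and sample below 0.3 N and value of joint draw below 0.01 m and distance of gauge_tip from where it was at the start of the episode below 0.004 m), for 0.2 s.
2. the striker is held drawn by the sear alone, the sample still in place (x of sample in the frame of tester above -0.004 m and y of sample in the frame of tester between -0.017 and 0.0085 m and angle between the x axis of sample and the x axis of tester, either way round below 0.12 rad and angle between sample's own z axis and vertical below 0.1 rad and contact force between each of the fingers, the arm and striker below 0.3 N and contact force between each of the fingers, the arm and sample below 0.3 N and value of joint draw above 0.055 m and distance of gauge_tip from where it was at the start of the episode below 0.004 m), for 0.3 s.
3. the striker is fired and its blow has driven the gauge plunger in (distance of gauge_tip from where it was at the start of the episode above 0.01 m and value of joint draw below 0.02 m).
At the end, for the whole second after the job is handed in: The gauge plunger stands at least 10 mm further in than at the start, the striker is forward again (drawn less than 12 mm) and still, the thumb pad is up (sear within 0.03 rad of rest), and the sample lies still on the tester's bed (distance of gauge_tip from where it was at the start of the episode above 0.01 m and value of joint draw below 0.012 m and velocity of joint draw between -0.02 and 0.02 m/s and value of joint sear_turn below 0.03 rad and linear speed of sample below 0.02 m/s and z of sample in the frame of tester between 0.035 and 0.065 m); the robot touches nothing.
It fails at once if the robot moves the gauge plunger by hand, directly or by pushing the sample or striker (distance of gauge_tip from where it was at the start of the episode above 0.004 m and velocity of joint plunger above 0.02 m/s and (contact force between any of the fingers, the arm and gauge above 1 N or contact force between any of the fingers, the arm and sample above 1 N or contact force between any of the fingers, the arm and striker above 1 N)).
It fails at once if the robot touches the sample while the striker is drawn by more than 50 mm (value of joint draw above 0.05 m and contact force between any of the fingers, the arm and sample above 1 N).
It fails at once if a bystander is moved more than 30 mm or knocked over (distance of any of old_stub, weigh_dish, flask, beaker, reagent_jar, wash_bottle, spatula from where it was at the start of the episode above 0.03 m or angle between any of old_stub, weigh_dish, flask, beaker, reagent_jar, wash_bottle's own z axis and vertical above 0.5 rad).
It also fails if it takes over 58 s, if anything falls off the work surface, if the arm or the gripper's body presses on something with over 40 N, if the wrist force passes 120 N, or if a joint passes its speed limit or range.

### The arm

A 7-joint arm with a two-finger parallel gripper is mounted at the origin on the work surface. World frame = base frame: x ahead of the robot, y to its left, z up, the work surface at z = 0. Lengths are in m, angles in rad, forces in N, time in s.
With the tool pointing down it reaches from about 0.425 to 0.825 m from the base axis. Payload 3.6 kg.
Tool frame: the origin (TCP) lies where the fingers leave the gripper's body, on its centre line; the fingertips stand 73 mm ahead of it and the grasp point (between the pads) lies 54 mm ahead of it; x points along the fingers, y is the direction in which the jaws open and shut, and the axes are right-handed (so a half turn about x gives the same grasp; the last joint's range is limited). The gripper opens to 85 mm and grips with 20 to 120 N. Pads are 22 mm wide; open, the fingers measure 114 mm over their backs; the gripper's body (76 mm by 85 mm) begins 54 mm behind the grasp point. The pads swing forward as they close: fully open they stand 13 mm farther back than shut.
Start: joints at [-1.349, 0.615, -0.013, 1.423, 0.008, 1.103, -0.04], TCP at [0.159, 0.63, 0.304] pointing down, gripper open.
Joint ranges: [-3.12, 3.12], [-0.3, 2.06], [-1.34, 1.32], [0.26, 2.42], [-1.36, 4.5], [0.01, 1.98], [-2.84, 2.84]. Speed limits (rad/s): [2.79, 2.79, 3.14, 3.14, 3.14, 3.14, 3.14].

### API

Orientations are given as a unit quaternion [x, y, z, w].
In Python, from station import arm, snapshot, camera_info, ticket gives the robot as it stands. Calls block until the motion is done:
- arm.movep(position, orientation): joint-space move of the TCP to a pose.
- arm.line_to(position, velocity=0.15, ori=None): straight line of the TCP; ori=None keeps the orientation; velocity is the mean speed in m/s.
- arm.move_j(angles): joint-space move.
- arm.move_gripper(opening, effort=None): opening from 0.0 (shut) to 1.0 (fully open); effort is the grip in N (None keeps the last); returns when the fingers have stopped.
- arm.pause(seconds).
- arm.ik(position, orientation): joint angles nearest the present ones, or None.
- snapshot(name): name is "side" or "top" or "wrist"; returns the picture (480x640x3 uint8, blue, green, red); there is no depth.
- camera_info(name): a dict with "fx", "fy", "cx", "cy" (pixels), "dist_coeffs" ([k1, k2, p1, p2, k3] as OpenCV has them; the pictures are not rectified), "R" (3x3) and "t" (3): a world point X has camera coordinates R X + t; the wrist camera has in their place "T_tool_cam" (4x4, takes a point from camera to tool coordinates, whose origin is the TCP and whose axes are the tool frame's). Camera axes: x right, y down, z forward; pixel columns grow to the right and rows downward; lengths in m; the calibration is good to about 2 mm. A picture is of the moment at which its call begins: read the wrist's pose just before it. camera_info takes no time and is no camera call.
A pose or a line that the arm cannot do raises arm.MotionError and nothing moves.
- ticket.finish_job(): hands the job in, once; it reports no verdict.
Readings, each from a call of its own:
- arm.read_time(): time.
- arm.read_joint_positions(): joint angles.
- arm.read_dq(): joint speeds.
- arm.read_effort(): joint torques, N m.
- arm.read_tool_pos(): TCP position.
- arm.read_eef_rot(): TCP orientation.
- arm.read_ft_force(): force on the tool from outside, world axes, zero at the start.
- arm.read_wrist_torque(): the same for the moment, N m.
- arm.read_opening(): opening from 0.0 (shut) to 1.0 (fully open).
Only numpy, scipy, OpenCV 4.12 (cv2) and the standard library are available. Lean on these libraries where they do the work, as an engineer would, in place of code of your own. Each camera call takes 0.05 s, during which the arm holds its last target.

## Working session

There is one attempt and no reset: what is moved stays moved. The work goes in short steps, each a Python script; the robot and the scene stay as the last script left them, time stands still between calls to the robot, and variables do not carry over. Pictures are saved under pics/ and viewed, and the job is handed in when it is done.

```bash
ls; mkdir -p pics; python3 - <<'E'
from station import arm, snapshot, camera_info
import cv2
for n in ["side","top","wrist"]:
    cv2.imwrite(f"pics/{n}0.png",snapshot(n)); print(n,{k:(v.tolist() if hasattr(v,'tolist') else v) for k,v in camera_info(n).items()})
print(arm.read_time(),arm.read_tool_pos(),arm.read_eef_rot(),arm.read_opening())
E
```

```text
pics
side {'fx': 584.2341806729013, 'fy': 584.2341806729013, 'cx': 325.17572416794525, 'cy': 241.0668745150578, 'dist_coeffs': [-0.15494033626953166, 0.0, 0.0, 0.0, 0.0], 'R': [[-0.8502653826678163, -0.5262645841191328, -0.009714244112015873], [-0.41649304354160355, 0.6839673822673069, -0.5989341906051611], [0.32184207884955573, -0.5052070936718167, -0.8007393263637502]], 't': [0.46833516568092776, 0.27931655316540455, 1.106384746634008]}
top {'fx': 617.4467054694591, 'fy': 617.4467054694591, 'cx': 307.5975963292138, 'cy': 241.18760651597816, 'dist_coeffs': [0.059818664415946445, 0.0, 0.0, 0.0, 0.0], 'R': [[-0.0021114829858810305, -0.9999477628586175, 0.010000659660591278], [-0.9964089994702643, 0.0012572981137232734, -0.0846612365614888], [0.08464424028997763, -0.010143508047015621, -0.9963596046760592]], 't': [-0.017866645722664352, 0.5790245522829218, 1.7294794113473226]}
wrist {'fx': 347.7189050831362, 'fy': 347.7189050831362, 'cx': 322.7819164725638, 'cy': 236.9619811373022, 'dist_coeffs': [-0.03280770290639813, 0.0, 0.0, 0.0, 0.0], 'T_tool_cam': [[0.000851307625237447, -0.3150552475751339, 0.9490729509635686, -0.06883321758809752], [0.9999992642854016, 0.0010883227771921978, -0.0005357071828796736, -0.0001684951583146299], [-0.0008641203506208489, 0.9490727087683544, 0.3150559422818683, -0.079364510833685], [0.0, 0.0, 0.0, 1.0]]}
0.15 [0.15927788 0.62972725 0.30298734] [ 0.08665211  0.70177285 -0.08805789  0.70160679] 0.9994663950690451
```

View pics/side0.png

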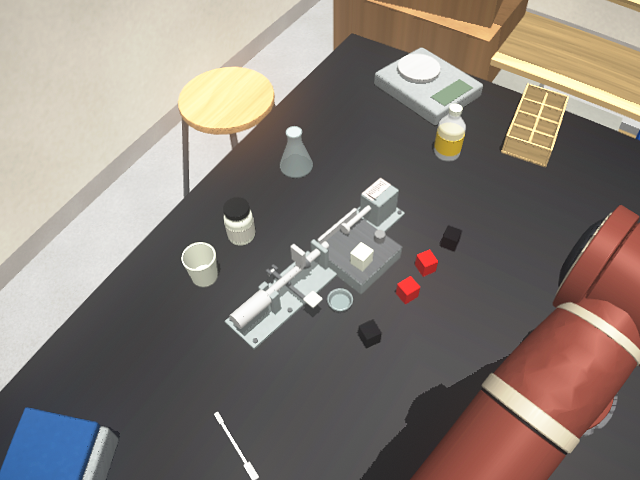

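View pics/top0.png

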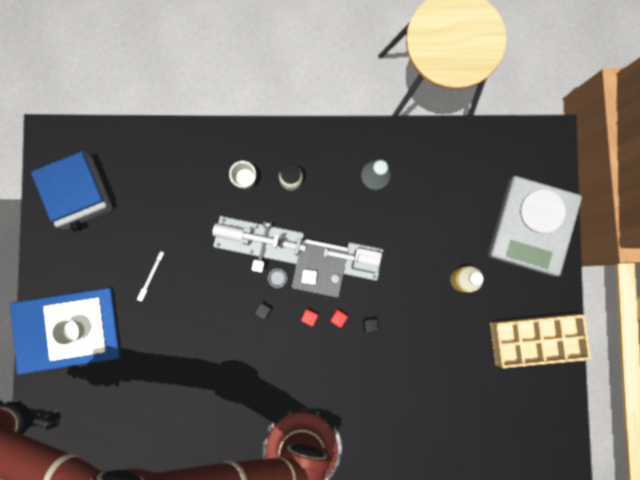

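View pics/wrist0.png

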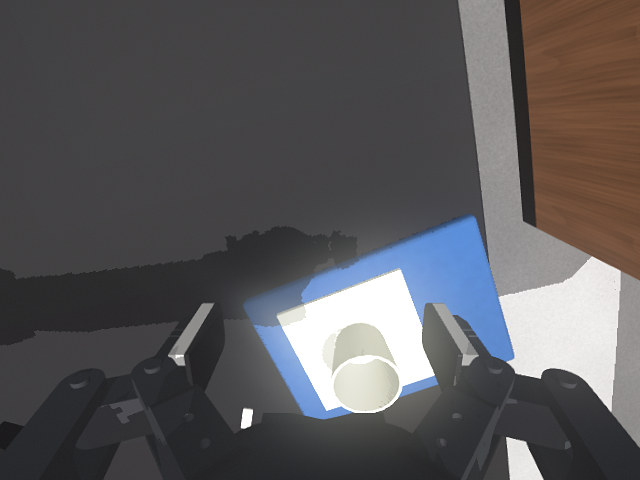

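```bash
cat > h.py <<'E'
import numpy as np, cv2
from scipy.spatial.transform import Rotation as Rot
from station import arm, snapshot, camera_info
def cam(name,pose=None):
    c=camera_info(name); K=np.array([[c['fx'],0,c['cx']],[0,c['fy'],c['cy']],[0,0,1]]); d=np.array(c['dist_coeffs'])
    if name=='wrist':
        p,q=pose; T=np.eye(4); T[:3,:3]=Rot.from_quat(q).as_matrix(); T[:3,3]=p
        M=T@np.array(c['T_tool_cam']); R=M[:3,:3].T; t=-R@M[:3,3]
    else: R=np.array(c['R']); t=np.array(c['t'])
    return K,d,R,t
def ray(C,px):
    K,d,R,t=C; u=cv2.undistortPoints(np.array([[px]],float),K,d)[0,0]
    v=R.T@np.array([u[0],u[1],1]); return -R.T@t, v/np.linalg.norm(v)
def onz(C,px,z):
    o,v=ray(C,px); return o+v*(z-o[2])/v[2]
def tri(rs):
    A=0;b=0
    for o,v in rs:
        P=np.eye(3)-np.outer(v,v);A=A+P;b=b+P@o
    x=np.linalg.solve(A,b); return x,[float(np.linalg.norm((np.eye(3)-np.outer(v,v))@(x-o)))for o,v in rs]
def proj(C,X):
    K,d,R,t=C; return cv2.projectPoints(np.atleast_2d(np.array(X,float)),cv2.Rodrigues(R)[0],t,K,d)[0][:,0]
def down(a):
    "tool x down, tool y at world angle a"
    y=np.array([np.cos(a),np.sin(a),0]);x=np.array([0,0,-1.]);return Rot.from_matrix(np.c_[x,y,np.cross(x,y)]).as_quat()
def wshot(fn):
    p,q=np.array(arm.read_tool_pos()),np.array(arm.read_eef_rot()); im=snapshot('wrist')
    cv2.imwrite(f'pics/{fn}.png',im); np.savez(f'pics/{fn}.npz',p=p,q=q); return im
def wcam(fn):
    z=np.load(f'pics/{fn}.npz'); return cam('wrist',(z['p'],z['q']))
E
python3 - <<'E'
from h import *
T=cam('top');S=cam('side')
for n,px,z in [('sample',(310,277),.08),('pad',(258,266),.066),('gauge',(370,258),.086),('barrel',(227,231),.078),('dish',(277,278),.01),('stub',(335,279),.06),('flask',(376,178),0),('jar',(290,178),.1),('red1',(310,318),.02),('red2',(339,319),.02)]: print(n,onz(T,px,z).round(3))
print(tri([ray(T,(310,276)),ray(S,(361,250))]))
print(Rot.from_quat(arm.read_eef_rot()).as_matrix().round(2))
im=cv2.imread('pics/top0.png'); cv2.imwrite('pics/topc.png',cv2.resize(im[205:310,200:400],None,fx=4,fy=4,interpolation=2))
im=cv2.imread('pics/side0.png'); cv2.imwrite('pics/sidec.png',cv2.resize(im[170:360,220:420],None,fx=3,fy=3,interpolation=2))
E
```

```text
sample [ 0.476 -0.025  0.08 ]
pad [0.507 0.119 0.066]
gauge [ 0.527 -0.189  0.086]
barrel [0.603 0.203 0.078]
dish [0.475 0.068 0.01 ]
stub [ 0.471 -0.094  0.06 ]
flask [ 0.765 -0.218  0.   ]
jar [0.746 0.03  0.1  ]
red1 [ 0.362 -0.025  0.02 ]
red2 [ 0.359 -0.107  0.02 ]
(array([ 0.47837961, -0.02493234,  0.07430546]), [0.00046928676165926714, 0.00046928676165934125])
[[-0.    0.25  0.97]
 [-0.    0.97 -0.25]
 [-1.   -0.    0.  ]]
```

View pics/topc.png

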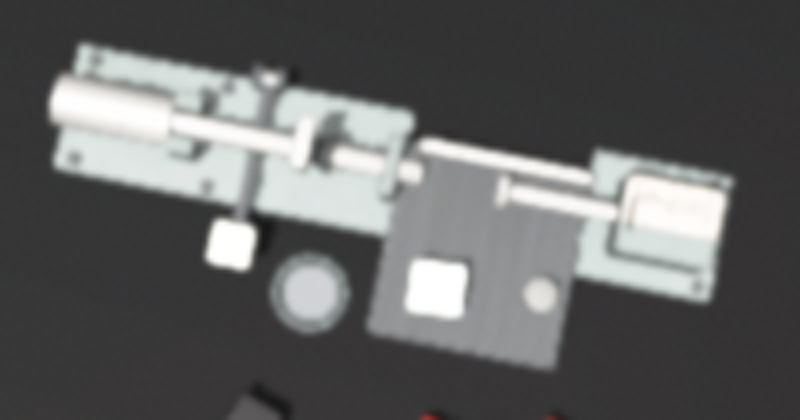

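View pics/sidec.png

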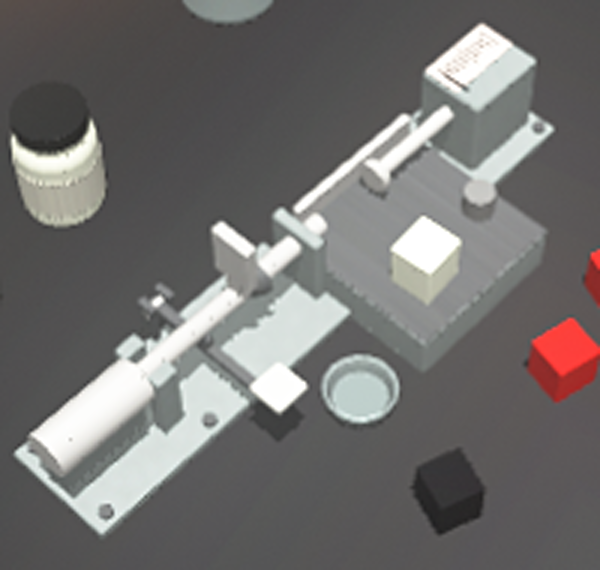

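Candidates for the sample are the white cube on the bed (top 310,277; side 361,255), the white thumb pad (top 258,266), red cubes (310,318) and (339,319), and black cubes (263,311) and (371,325). I choose the white cube on the bed. The 4x crop shows it, and it's clearly separate from the pad, which is attached to the lever. Next I'll take close wrist views.

```bash
python3 - <<'E'
from h import *
a=np.deg2rad(79)
for i,(x,y,z) in enumerate([(0.47,0.09,0.32),(0.47,-0.01,0.32),(.47,-0.11,.32)]):
    arm.movep([x,y,z],down(a)); wshot(f'w{i+1}')
print(arm.read_time(),arm.read_joint_positions(),arm.read_ft_force())
E
```

```text
3.4917 [ 0.01149873  0.34422808  0.23154745  1.87334587 -0.09794402  0.93529072
  1.67007897] [ 0.73466207  0.74871398 -0.04307293]
```

View pics/w1.png

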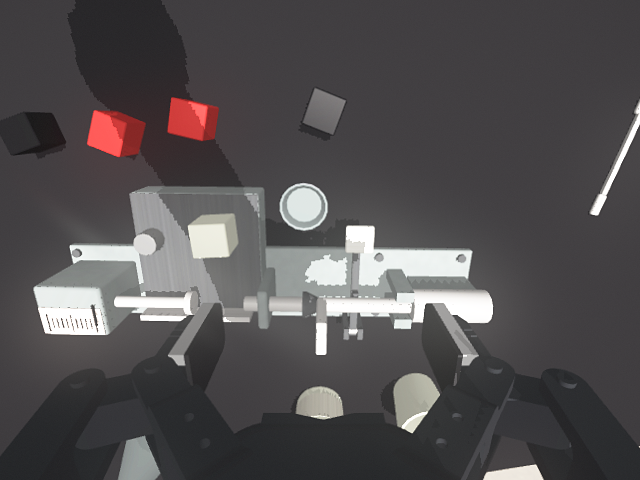

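View pics/w2.png

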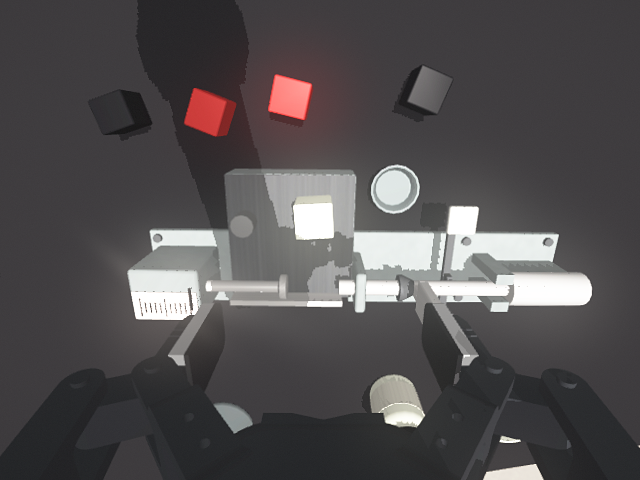

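View pics/w3.png

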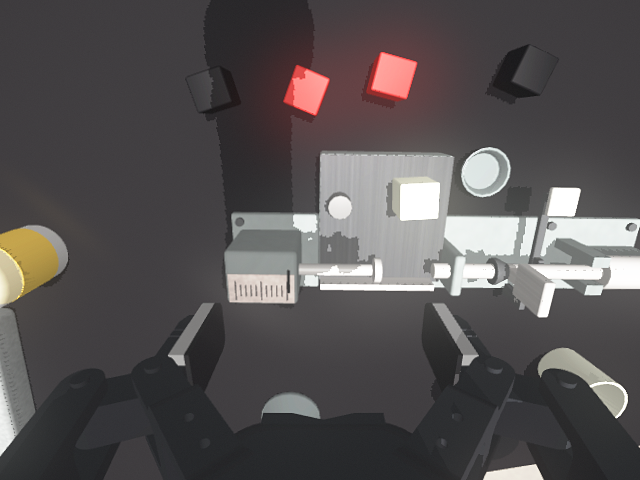

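```bash
python3 - <<'E'
import cv2
im=cv2.imread('pics/w2.png'); cv2.imwrite('pics/w2c.png',cv2.resize(im[155:330,200:400],None,fx=4,fy=3.4,interpolation=2)[:600])
im=cv2.imread('pics/w3.png'); cv2.imwrite('pics/w3c.png',cv2.resize(im[140:300,220:420+60],None,fx=3,fy=3,interpolation=2))
im=cv2.imread('pics/w1.png'); cv2.imwrite('pics/w1c.png',cv2.resize(im[180:360,240:500],None,fx=3,fy=3,interpolation=2))
E
```

```text
(no output)
```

View pics/w2c.png

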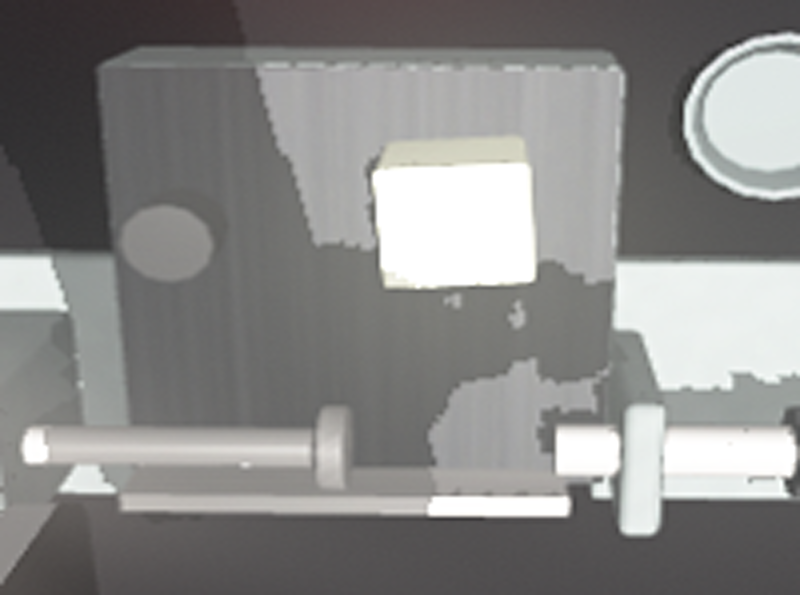

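View pics/w3c.png

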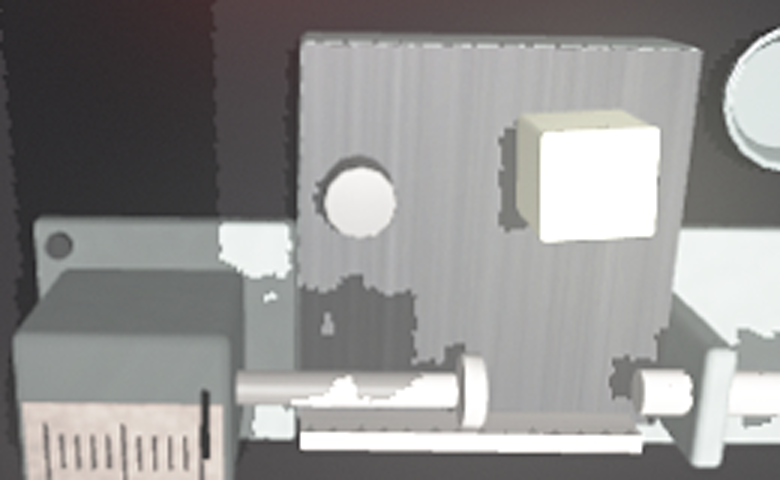

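View pics/w1c.png

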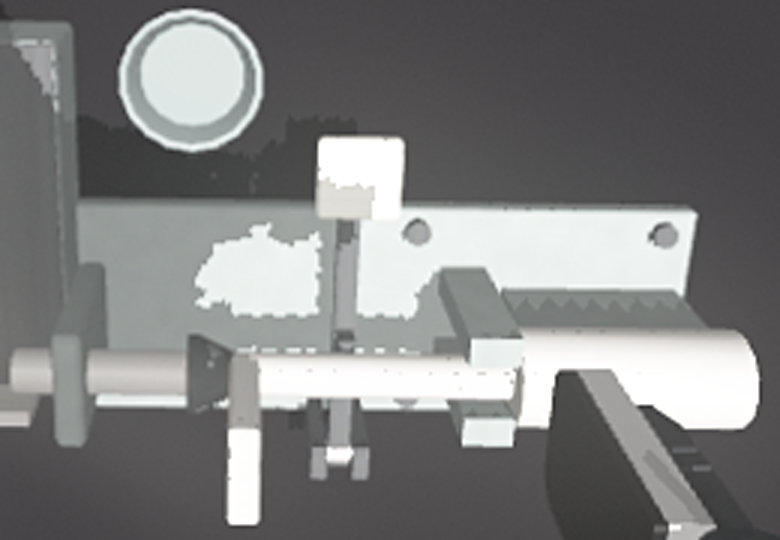

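```bash
cat > m.py <<'E'
from h import *
W1,W2,W3=wcam('w1'),wcam('w2'),wcam('w3'); T=cam('top')
P=lambda n,*rs:print(n,*[x.round(4) if hasattr(x,'round') else np.round(x,4) for x in tri(rs)])
P('bedNL',ray(W2,(225,175)),ray(W3,(320.7,155.3)))
P('bedNR',ray(W2,(356,175.6)),ray(W3,(453,157)))
s2=[(293.3,205),(332.3,203.5),(333.8,238.2),(295.8,239.7)];s3=[(400,183.7),(439.7,182),(438.7,218.7),(400.3,220.7)]
for i in range(4):P('s%d'%i,ray(W2,s2[i]),ray(W3,s3[i]))
P('nose',ray(W2,(338.7,287.4)),ray(W3,(431.7,270.7)))
P('pad',ray(W1,(360.3,239.3)),ray(W2,(462,220)),ray(W3,(563,202)))
a=onz(W2,(225,175),.04);b=onz(W2,(356,175.6),.04);print('yaw bed w2',np.degrees(np.arctan2(*(b-a)[:2])),np.linalg.norm(b-a))
a=onz(W3,(320.7,155.3),.04);b=onz(W3,(453,157),.04);print('w3',np.degrees(np.arctan2(*(b-a)[:2])),np.linalg.norm(b-a))
for W,l,r in((W2,(230.5,301),(342.5,301.8)),(W3,(320,284),(434,284.7))):
  a=onz(W,l,.06);b=onz(W,r,.06);print('fence',np.degrees(np.arctan2(*(b-a)[:2])),a.round(4),b.round(4))
for W,s in((W2,s2),(W3,s3)):
  q=[onz(W,p,.08)[:2] for p in s];print('s top',np.mean(q,0).round(4),[np.degrees(np.arctan2(*(q[i]-q[j]))).round(2) for i,j in((1,0),(2,3))],[np.linalg.norm(q[i]-q[j]).round(4)for i,j in((1,0),(2,3),(0,3),(1,2))])
print('tab',onz(W1,(321.3,338.7),.124))
E
python3 m.py
```

```text
bedNL [ 0.423  -0.1027  0.036 ] [0.0001 0.0001]
bedNR [0.4495 0.0275 0.0341] [0. 0.]
s0 [ 0.4579 -0.0362  0.0762] [0.0004 0.0004]
s1 [ 0.4632 -0.0008  0.0767] [0.0005 0.0005]
s2 [ 0.496  -0.0054  0.0792] [0.0001 0.0001]
s3 [ 0.4909 -0.0408  0.0795] [0.0002 0.0002]
nose [ 0.5584 -0.011   0.0569] [0.0001 0.0001]
pad [0.5079 0.1214 0.0613] [0.0002 0.0004 0.0002]
yaw bed w2 11.36331438940699 0.13115008173999457
w3 11.474309194623222 0.1306435464737569
fence 11.403357184519974 [ 0.5509 -0.1269  0.06  ] [ 0.5745 -0.0099  0.06  ]
fence 11.387860568784028 [ 0.5496 -0.128   0.06  ] [ 0.5732 -0.0109  0.06  ]
s top [ 0.4767 -0.0206] [np.float64(8.8), np.float64(8.65)] [np.float64(0.0354), np.float64(0.0357), np.float64(0.0333), np.float64(0.0332)]
s top [ 0.4763 -0.0213] [np.float64(8.29), np.float64(7.77)] [np.float64(0.0355), np.float64(0.0355), np.float64(0.0344), np.float64(0.034)]
tab [0.57188257 0.07002941 0.124     ]
```

```bash
cat >> h.py <<'E'
YAW=np.deg2rad(-11.4); O=np.array([.5539,-.0358])
xh=np.array([np.cos(YAW),np.sin(YAW)]); yh=np.array([-np.sin(YAW),np.cos(YAW)])
def W(x,y,z): return np.r_[O+xh*x+yh*y,z]
def toT(p): d=np.array(p)[:2]-O; return np.r_[d@xh,d@yh,p[2]]
def F(): f=np.array(arm.read_ft_force()); return np.round([f[:2]@xh,f[:2]@yh,f[2]],2)
E
python3 - <<'E'
from h import *
for a in (168.6,-11.4):
  for p in [(-.079,-.001,.136),(-.079,-.001,.22),(0,0,.136),(0,0,.2),(-.05,.09,.2),(-.02,.09,.14),(-.075,.145,.2)]:
    q=arm.ik(W(*p),down(np.deg2rad(a))); print(a,p,None if q is None else np.round(q,2))
q=arm.ik(W(-.079,-.001,.22),down(YAW+np.pi))
arm.move_j(q); print(arm.read_time(),F()); wshot('w4')
E
```

```text
168.6 (-0.079, -0.001, 0.136) [ 0.08  0.62 -0.12  2.08  0.16  0.45  2.78]
168.6 (-0.079, -0.001, 0.22) [ 0.11  0.47 -0.16  2.01  0.12  0.67  2.82]
168.6 (0, 0, 0.136) [ 0.12  0.69 -0.14  1.87  0.16  0.59  2.82]
168.6 (0, 0, 0.2) [ 0.13  0.6  -0.16  1.82  0.13  0.73  2.84]
168.6 (-0.05, 0.09, 0.2) [-0.05  0.56 -0.17  1.9   0.14  0.69  2.65]
168.6 (-0.02, 0.09, 0.14) [-0.05  0.69 -0.14  1.86  0.16  0.6   2.65]
168.6 (-0.075, 0.145, 0.2) [-0.16  0.56 -0.17  1.91  0.14  0.69  2.53]
-11.4 (-0.079, -0.001, 0.136) [-0.29  0.65  0.43  2.09 -0.55  0.51  0.36]
-11.4 (-0.079, -0.001, 0.22) [-0.37  0.52  0.54  2.02 -0.4   0.71  0.23]
-11.4 (0, 0, 0.136) [-0.28  0.74  0.48  1.88 -0.54  0.65  0.34]
-11.4 (0, 0, 0.2) [-0.31  0.65  0.54  1.83 -0.46  0.78  0.27]
-11.4 (-0.05, 0.09, 0.2) [-0.5   0.61  0.52  1.91 -0.44  0.73  0.08]
-11.4 (-0.02, 0.09, 0.14) [-0.44  0.73  0.48  1.88 -0.52  0.66  0.16]
-11.4 (-0.075, 0.145, 0.2) [-0.61  0.6   0.52  1.92 -0.43  0.73 -0.04]
4.5583 [-0.86  0.03 -0.  ]
```

View pics/w4.png

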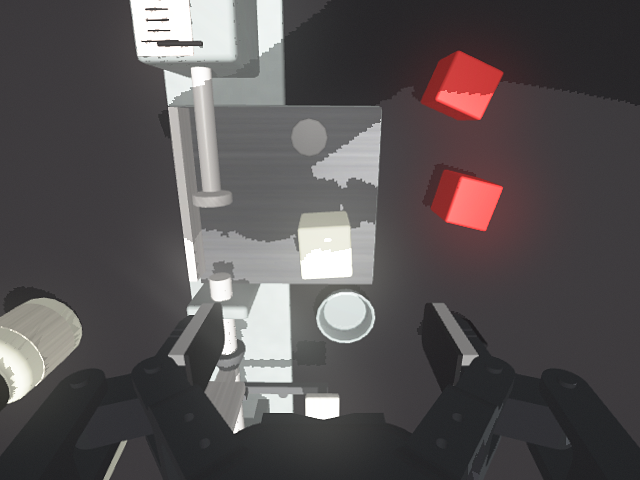

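The view from the other side shows the white sample at (326,245), the stub at (309,137) and the nose at (221,287), which matches the map. Joint 7 is close to its limit here, so I'll use the opposite jaw sense.

```bash
python3 - <<'E'
from h import *
q=down(YAW)
arm.movep(W(-.079,-.001,.2),q); f0=F(); im=wshot('w5'); print(arm.read_time(),f0,toT(arm.read_tool_pos()))
E
```

```text
6.4417 [ 0.14 -1.12  0.85] [-0.07905454 -0.00110319  0.19993926]
```

View pics/w5.png

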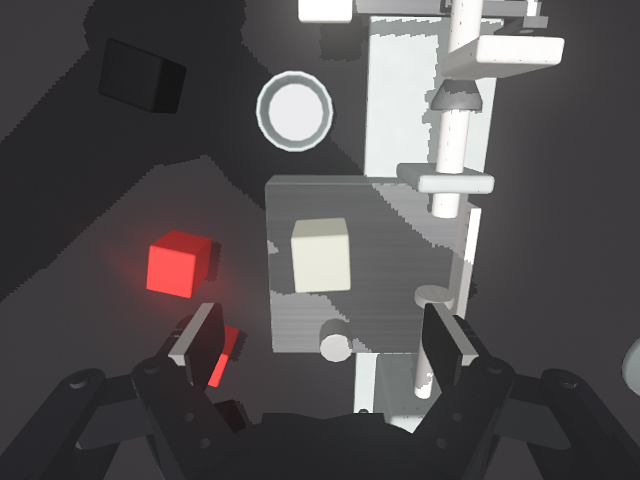

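The sample at (321,256) is centred between the jaws. Descending and gripping.

```bash
python3 - <<'E'
from h import *
arm.line_to(W(-.079,-.001,.136),.1); print(F())
arm.move_gripper(0.3,20); print(arm.read_time(),arm.read_opening(),F(),toT(arm.read_tool_pos())); wshot('w6')
E
```

```text
[ 0.28 -0.02 -0.47]
7.75 0.39809850272844205 [-1.7   0.34  3.69] [-0.07886323 -0.0009695   0.13640583]
```

View pics/w6.png

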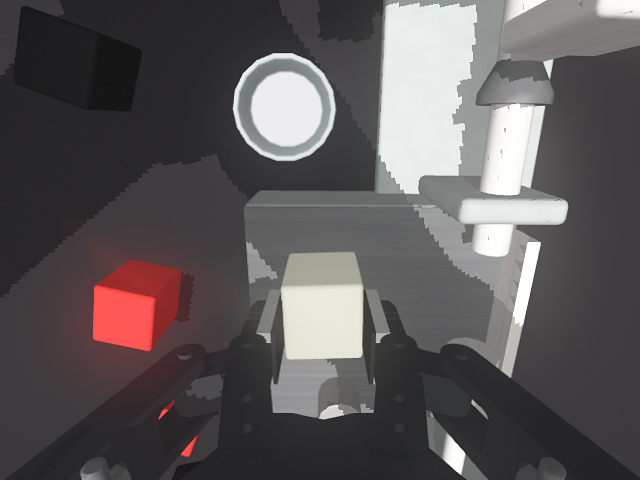

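The sample at (322,305) is held square in the jaws. The opening of 0.398 is about 34 mm, as expected. Sliding it to the fence with force feedback.

```bash
python3 - <<'E'
from h import *
z=.1365
arm.line_to(W(-.012,-.001,z),.06); print(arm.read_time(),F(),toT(arm.read_tool_pos()))
f0=F(); x=-.012
while x<.004:
    x+=.001; arm.line_to(W(x,-.001,z),.03); f=F(); 
    print(round(x,4),f,toT(arm.read_tool_pos()).round(4))
    if f[0]-f0[0]<-6: break
print(arm.read_time(),arm.read_opening()); wshot('w7'); cv2.imwrite('pics/side7.png',cv2.resize(snapshot('side')[170:360,220:420],None,fx=3,fy=3))
E
```

```text
9.0667 [-0.66 -0.73  2.66] [-0.01199505 -0.00109685  0.13645314]
-0.011 [-1.65 -1.25  2.98] [-0.0111 -0.001   0.1364]
-0.01 [-1.26 -0.48  3.22] [-0.0099 -0.0009  0.1364]
-0.009 [-2.02 -0.02  1.94] [-0.0088 -0.0009  0.1364]
-0.008 [-0.55  0.5   2.25] [-0.0078 -0.0009  0.1365]
-0.007 [-0.25 -0.26  2.01] [-0.0068 -0.0009  0.1365]
-0.006 [ 0.42 -0.04  1.47] [-0.0058 -0.001   0.1365]
-0.005 [-0.36  0.14  0.01] [-0.0048 -0.001   0.1365]
-0.004 [-0.57  0.24  1.2 ] [-0.0042 -0.001   0.1365]
-0.003 [-5.83 -0.2   4.72] [-0.0039 -0.0011  0.1365]
-0.002 [-5.55  0.92  6.45] [-0.0037 -0.001   0.1365]
-0.001 [-9.41  0.48  8.05] [-0.0035 -0.0011  0.1365]
11.8167 0.39597863938801175
```

View pics/w7.png

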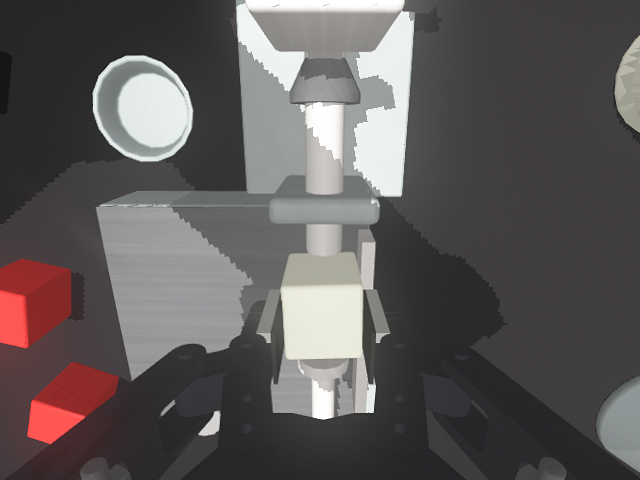

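View pics/side7.png

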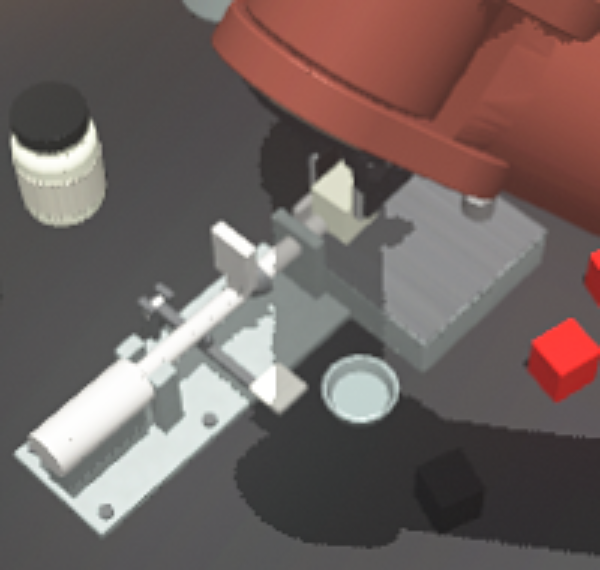

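The contact force came up at my x ≈ -4 mm. In the same image the rod's centre line (324,230) lies on the jaw centre plane, so my frame is about 3.5 mm off in x, and the tab measurement agrees (-3.2). I'll correct it, then release and check.

```bash
cat >> h.py <<'E'
O=O-.0035*xh
E
python3 - <<'E'
from h import *
p=np.array(arm.read_tool_pos()); arm.line_to(p,.03)
arm.move_gripper(1.0); 
arm.line_to(W(0,-.001,.21),.15); wshot('w8'); arm.pause(.2); print(arm.read_time(),F()); cv2.imwrite('pics/top8.png',cv2.resize(snapshot('top')[205:310,200:400],None,fx=4,fy=4))
E
```

```text
13.6167 [-0.29  0.02 -0.19]
```

View pics/w8.png

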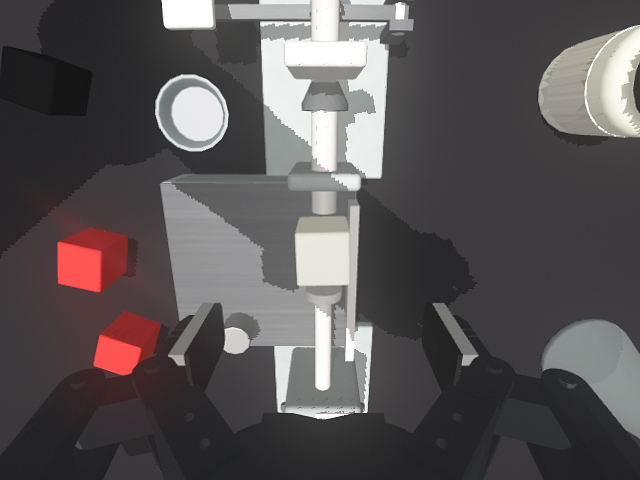

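```bash
python3 - <<'E'
from h import *
C=wcam('w8'); im=cv2.imread('pics/w8.png'); cv2.imwrite('pics/w8c.png',cv2.resize(im[160:320,250:410],None,fx=3.7,fy=3.7,interpolation=2))
C5=wcam('w5')
E
```

```text
(no output)
```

View pics/w8c.png

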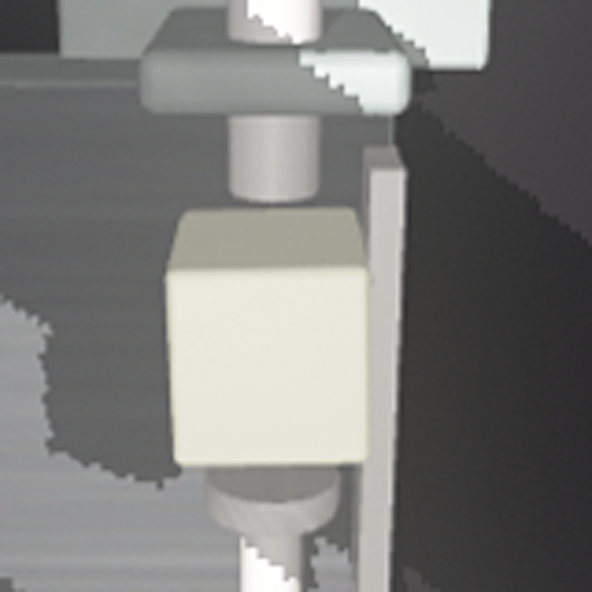

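The sample (crop: top face 168–366, right edge along the fence) sits square against the fence. The nose is behind it and the plunger disc in front, with gaps to both. Next is the draw: closed fingers push the tab's -y face.

```bash
python3 - <<'E'
from h import *
C=wcam('w8')
q=np.array([toT(onz(C,(250+u/3.7,160+v/3.7),.08)) for u,v in [(168,270),(365,268),(366,464),(176,464)]]); print('sample',q.mean(0).round(4), np.degrees(np.arctan2((q[1]-q[0])[1],(q[1]-q[0])[0])).round(1),np.degrees(np.arctan2((q[2]-q[3])[1],(q[2]-q[3])[0])).round(1))
arm.move_gripper(0.0,30)
arm.line_to(W(0,.078,.21),.2); arm.line_to(W(0,.078,.16),.1); arm.pause(.1)
f0=F(); print(arm.read_time(),f0,toT(arm.read_tool_pos()).round(4))
y=.078; 
while y<.098:
    y+=.002; arm.line_to(W(0,y,.16),.04); f=F()-f0; t=toT(arm.read_tool_pos())
    if f[1]<-2: break
print('contact',y,f,t.round(4),arm.read_time()); wshot('w9')
E
```

```text
sample [ 0.0009 -0.0006  0.08  ] 0.7 0.1
15.725 [0.62 0.61 0.12] [0.0005 0.0778 0.1606]
contact 0.09800000000000002 [-0.41 -1.85  0.05] [0.    0.098 0.16 ] 18.225
```

View pics/w9.png

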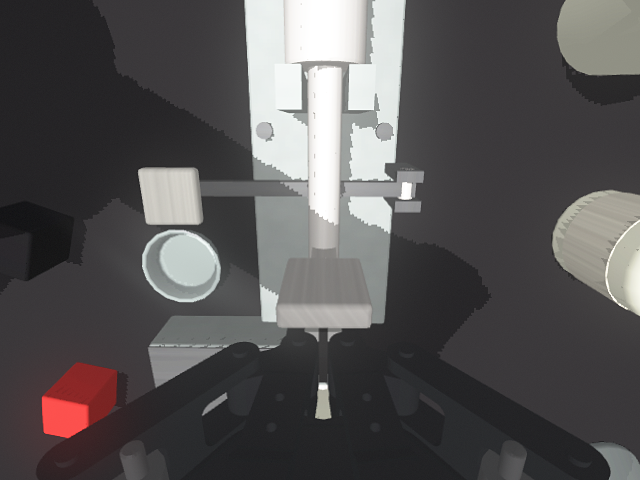

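The fingers are at the tab, about (324,325). Pushing on, watching force and travel.

```bash
python3 - <<'E'
from h import *
f0=np.array([.6,.6,.1]); y=.098
while y<.175:
    y+=.006 if y<.138 else .002; arm.line_to(W(0,y,.16),.06); f=F()-f0; t=toT(arm.read_tool_pos())
    print(round(y,3),f,t.round(4),round(arm.read_time(),2))
    if f[1]<-28 or t[1]>.159: break
E
```

```text
0.104 [-1.01 -1.53 -0.78] [0.     0.1042 0.16  ] 18.52
0.11 [-1.16 -4.19 -0.36] [1.000e-04 1.096e-01 1.600e-01] 18.77
0.116 [-1.06 -5.22 -0.78] [0.     0.1153 0.1601] 19.02
0.122 [-0.27 -5.9  -1.4 ] [0.     0.1209 0.1601] 19.27
0.128 [-0.52 -7.13 -0.19] [1.000e-04 1.263e-01 1.601e-01] 19.52
0.134 [-0.55 -7.71 -1.69] [0.     0.1315 0.1601] 19.77
0.14 [ -0.55 -10.47  -0.02] [1.000e-04 1.361e-01 1.602e-01] 20.02
0.142 [ -1.05 -12.63  -1.4 ] [1.000e-04 1.366e-01 1.602e-01] 20.27
0.144 [ -0.6  -14.29  -2.21] [0.     0.1375 0.1602] 20.52
0.146 [  0.03 -14.89  -2.12] [0.     0.139  0.1602] 20.77
0.148 [  0.06 -14.76  -1.28] [0.     0.1404 0.1603] 21.02
0.15 [ -1.02 -17.07  -1.27] [0.     0.1418 0.1602] 21.27
0.152 [ -0.08 -12.26  -0.77] [1.000e-04 1.464e-01 1.602e-01] 21.52
0.154 [ -0.13 -13.35  -1.16] [1.000e-04 1.477e-01 1.602e-01] 21.77
0.156 [  0.25 -13.45  -0.4 ] [1.000e-04 1.493e-01 1.602e-01] 22.02
0.158 [  0.58 -12.56  -1.09] [1.000e-04 1.520e-01 1.602e-01] 22.27
0.16 [  0.21 -12.44  -0.68] [1.000e-04 1.543e-01 1.602e-01] 22.52
0.162 [  0.12 -13.5   -1.17] [0.0002 0.156  0.1602] 22.77
0.164 [ -0.15 -13.57  -1.79] [0.0002 0.1578 0.1602] 23.02
0.166 [ -0.02 -13.12  -0.85] [0.0002 0.1596 0.1602] 23.27
```

```bash
python3 - <<'E'
from h import *
f0=np.array([.6,.6,.1]); y=.166
while y<.176:
    y+=.002; arm.line_to(W(0,y,.16),.06); f=F()-f0; t=toT(arm.read_tool_pos())
    print(round(y,3),f,t.round(4),round(arm.read_time(),2))
    if f[1]<-19: break
y=.164
while y>.135:
    y-=.004; arm.line_to(W(0,y,.16),.08); f=F()-f0; t=toT(arm.read_tool_pos())
    print(round(y,3),f,t.round(4),round(arm.read_time(),2))
    if f[1]>-1.5 and y<.146: break
wshot('w10')
E
```

```text
0.168 [  0.22 -16.26  -0.96] [1.000e-04 1.599e-01 1.602e-01] 23.52
0.17 [  0.03 -19.02  -1.91] [1.000e-04 1.601e-01 1.603e-01] 23.77
0.16 [ -1.32 -13.09  -2.03] [1.000e-04 1.534e-01 1.602e-01] 24.05
0.156 [-0.87 -9.97 -0.03] [1.000e-04 1.515e-01 1.603e-01] 24.3
0.152 [-1.57 -5.92  0.59] [-0.      0.1511  0.1601] 24.55
0.148 [-1.3  -0.56  0.31] [-0.0002  0.1498  0.1598] 24.8
0.144 [-0.59  0.28  0.01] [-1.000e-04  1.443e-01  1.600e-01] 25.05
```

View pics/w10.png

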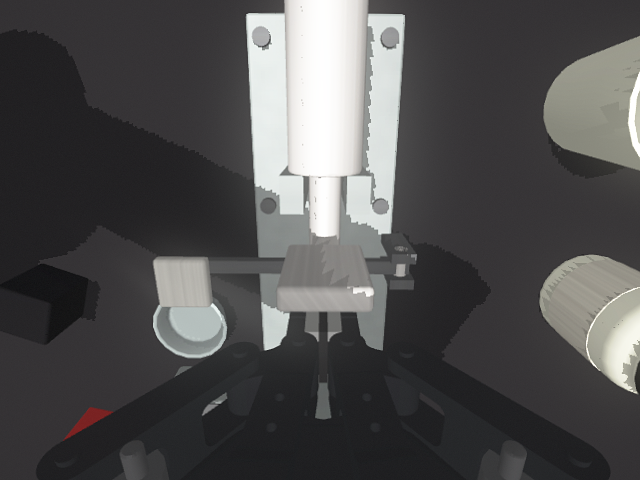

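The striker hit its stop at 0.160. On backing off, the force fell to zero at about 0.150 while the tab stayed drawn, at (324,290), so the sear is holding it. The pad is up at (182,282). I'll lift, verify, and then go to the pad.

```bash
python3 - <<'E'
from h import *
print('pad w10',toT(onz(wcam('w10'),(182,282),.066)).round(4))
arm.line_to(W(0,.144,.21),.15); arm.pause(.3)
arm.line_to(W(-.078,.142,.20),.15); p=wshot('w11'); print(arm.read_time(),F(),toT(arm.read_tool_pos()).round(4))
cv2.imwrite('pics/side11.png',cv2.resize(snapshot('side')[170:360,220:420],None,fx=3,fy=3))
E
```

```text
pad w10 [-0.0715  0.1461  0.066 ]
26.6083 [ 0.17 -0.26 -0.4 ] [-0.0768  0.1421  0.2004]
```

View pics/w11.png

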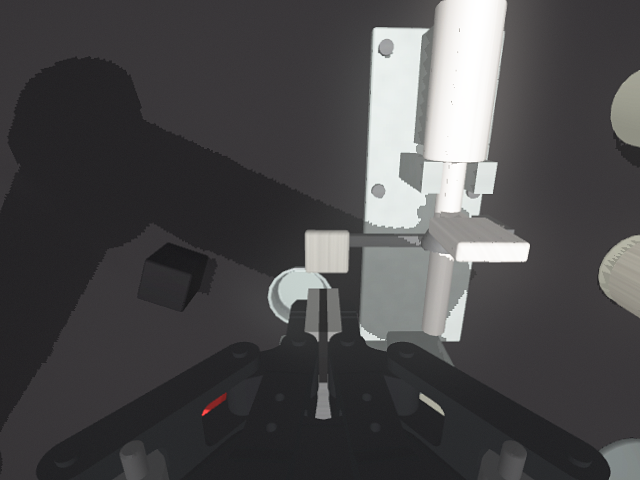

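View pics/side11.png

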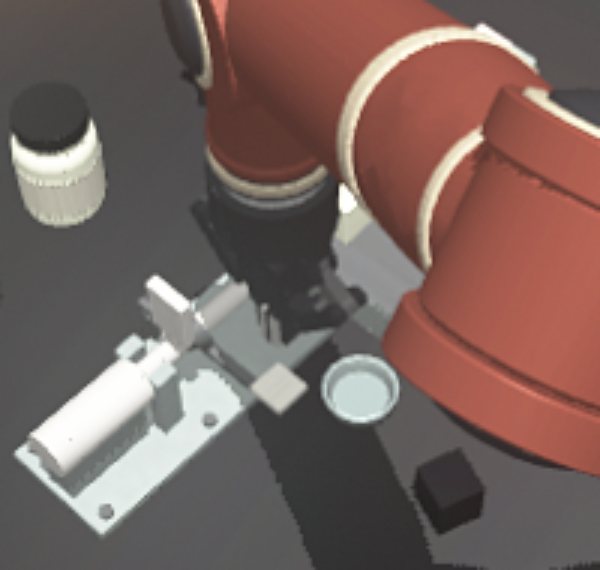

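The striker is still drawn, with the tab at (492,248) well back, and the pad (327,252) is up and clear. Firing.

```bash
python3 - <<'E'
from h import *
print('pad w11',toT(onz(wcam('w11'),(327,252),.066)).round(4))
arm.line_to(W(-.080,.144,.150),.12); arm.pause(.1); f0=F(); z=.150; print(f0)
while z>.119:
    z-=.003; arm.line_to(W(-.080,.144,z),.08); f=F()-f0; print(round(z,3),f,toT(arm.read_tool_pos()).round(4),round(arm.read_time(),2))
    if f[2]>14: break
cv2.imwrite('pics/side12.png',cv2.resize(snapshot('side')[170:360,220:420],None,fx=3,fy=3))
E
```

```text
pad w11 [-0.0726  0.1453  0.066 ]
[-0.35  0.02  0.42]
0.147 [ 1.1   0.57 -0.9 ] [-0.0799  0.1441  0.1472] 27.57
0.144 [ 0.05 -0.13 -0.83] [-0.0801  0.144   0.1438] 27.82
0.141 [ 0.11 -1.11 -0.51] [-0.0801  0.144   0.1408] 28.07
0.138 [-0.03 -0.21  0.32] [-0.0798  0.144   0.138 ] 28.32
0.135 [ 0.01 -0.41  0.63] [-0.0802  0.144   0.1349] 28.57
0.132 [-0.68 -0.6   1.26] [-0.0805  0.144   0.1317] 28.82
0.129 [-0.24  0.17  1.39] [-0.0801  0.144   0.1287] 29.07
0.126 [-1.93  0.63  2.78] [-0.08    0.1441  0.1258] 29.32
0.123 [-0.7   0.9   2.17] [-0.0798  0.1441  0.1229] 29.57
0.12 [-1.08 -0.06  3.58] [-0.0799  0.1441  0.1199] 29.82
0.117 [-0.13  0.3   2.18] [-0.0799  0.144   0.1169] 30.07
```

View pics/side12.png

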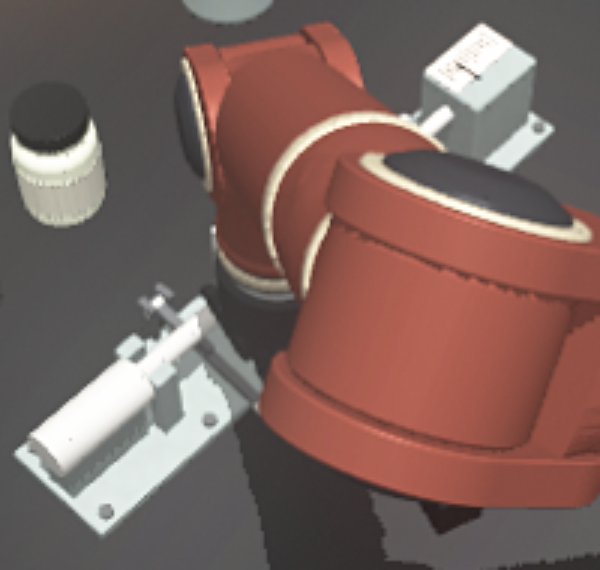

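The tab has left its drawn position and the gauge pointer has moved, so it fired. Lifting off to check.

```bash
python3 - <<'E'
from h import *
arm.line_to(W(-.080,.144,.20),.15)
arm.movep(W(-.02,.06,.28),down(YAW)); arm.pause(.3); wshot('w13'); print(arm.read_time(),F())
arm.movep(W(-.12,0.0,.32),down(YAW+np.pi/2)); wshot('w14'); cv2.imwrite('pics/top14.png',snapshot('top')); print(arm.read_time())
E
```

```text
31.7583 [0.41 0.28 0.18]
33.0333
```

View pics/w13.png

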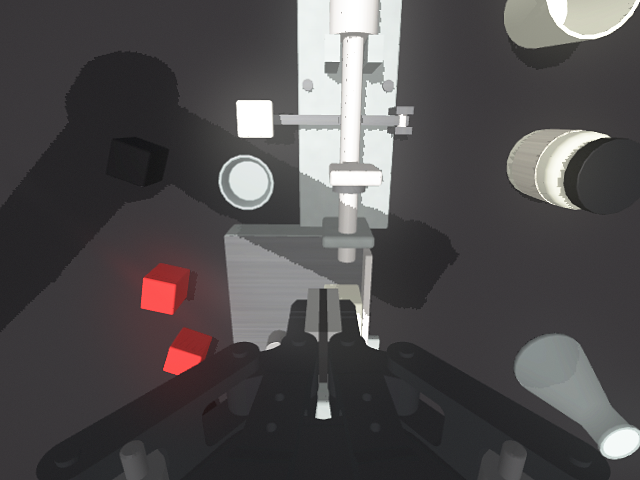

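View pics/w14.png

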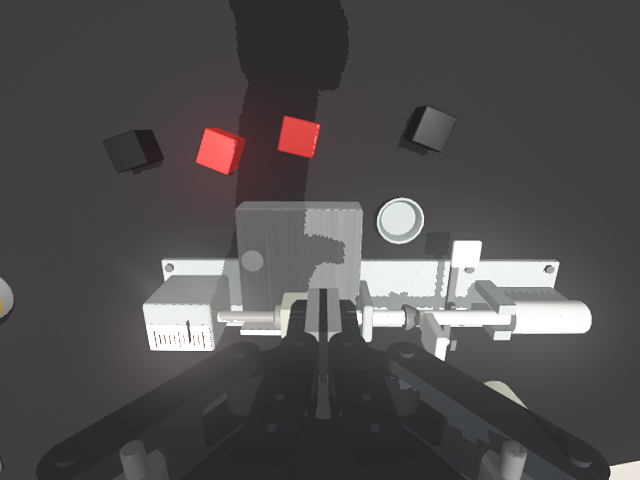

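```bash
python3 - <<'E'
from h import *
im=cv2.imread('pics/w14.png'); cv2.imwrite('pics/w14c.png',cv2.resize(im[260:370,130:390],None,fx=3,fy=3,interpolation=2))
for n,u,v in (('w2',288.5,286),('w3',220+487/3,140+392/3),('w14',283,318)): print(n,toT(onz(wcam(n),(u,v),.06)).round(4))
E
```

```text
w2 [ 0.0004 -0.0275  0.06  ]
w3 [ 0.0019 -0.0271  0.06  ]
w14 [ 0.0025 -0.0434  0.06  ]
```

View pics/w14c.png

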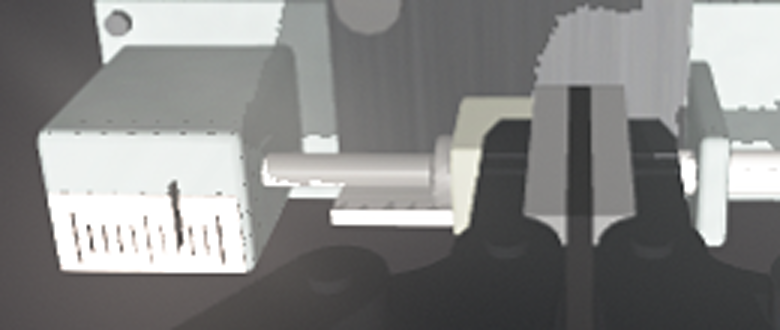

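```bash
python3 - <<'E'
from h import *
from station import ticket
print('nose',toT(onz(wcam('w13'),(347,262),.06)).round(4)); print(F(),np.abs(arm.read_dq()).max(),arm.read_time())
ticket.finish_job()
E
```

```text
nose [0.0003 0.0215 0.06  ]
[ 0.07  0.32 -0.24] 0.0028360504769392955 33.0333
the job is handed in; nothing more can be done
```

The test ran to the end and I handed the job in at 33 s of the 58 s allowed. The hand-in gives no verdict, so the results below are my own checks.

- **Placing:** I pinched the white sample across its x faces above fence height and slid it along the bed until the fence pushed back with about 9 N. After letting go, it measured x 1 mm, y -1 mm, with under 1° of yaw.
- **Drawing:** I pushed the tab with closed fingers to the hard stop. When I backed off, the force fell to zero while the tab stayed drawn, so the sear was holding the striker on its own.
- **Firing:** I pressed the thumb pad down about 20 mm with closed fingers (2 to 4 N), and the striker fired. I then lifted off and the pad came back up.

**Last checks:**
- The plunger face moved from y of about -27 to about -43 mm, roughly 16 mm in. The gauge pointer moved too, by about 22 mm on a rougher estimate.
- The striker is forward, with its nose at y of about 21 mm.
- The sample is still on the bed, and no bystander looked moved in the wrist views.
- The robot is clear of everything and still.

**Disagreement:** My first tester frame was about 3.5 mm off in x. The fence contact, the rod's centre line and the tab position all showed it, and I corrected it before releasing the sample. Heights triangulated from two wrist views also came out mostly 1 to 6 mm below the stated ones.

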